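# Light the discharge corner and tilt the nut bin

## Task

Lift the hand lamp off its charging stand by its handle and set it down gently, upright on the bench just beyond the low narrow end of the tilting bin, about a hand's breadth off, with its lens facing the discharge corner. Then lift the bin by its rear handle to about 35 degrees, so that all four track nuts slide down into that corner by themselves, and finish while still holding the bin tilted there for inspection. Do not touch the nuts, and leave the other things on the bench where they are.

Things in the scene. Friction and masses are not known exactly. Their poses are not given: they have to be found in the camera images.
- lamp: grey railway hand lamp, 104 x 90 mm foot, 180 mm high, about 0.7 kg. Origin: centre of its underside; z up; +x is the way the lens looks (lens face at x = 67 mm, 80 mm across, centre 85 mm up). Carrying handle on top: straight bar along x, 22 mm wide in y, 16 mm thick, its middle straight above the origin at z = 172 mm; 74 mm of the bar is free between its two posts, and 32 mm is free beneath it
- lamp_stand: fixed black charging stand, 150 x 136 mm; the lamp's foot stands on it 30 mm above the bench, facing the stand's +x, inside a rim whose top is 46 mm above the bench, with about 9 mm play at each side. Lift the lamp straight up out of it. Origin on the bench under its centre
- bin_stand: fixed angle-iron stand of the tilting bin, with a galvanised chute coming down to the bin's +x side from a raised pine bench (200 mm high, at x = 300 to 480 mm). Origin on the bench under the low end of the bin; x runs across the bin, +y from the low narrow end to the rear handle, z up. The pivot shaft lies along x at y = 30, z = 35 mm. The stand takes up y = -5 to 280, x = -120 to 120 mm. The bench beyond the low end (y below -10 mm) is free for the lamp
- bin (a joint): tilt of the bin about its pivot shaft, rad: 0 as it rests level on the stand, growing as the rear handle is lifted (positive turn about the stand's +x), stop at 0.85. The bin sinks back under its own weight (about 1.1 kg, plus the nuts) when let go, so it must be held. The lift at the handle is about 8 N
- bin_grip: rear handle of the galvanised bin: round bar 14 mm thick along its x, 116 mm long, standing on two legs 48 mm above the bin's rear wall. Origin: middle of the bar; turns with the bin; with the bin level its axes are those of bin_stand and it lies at x = 0, y = 290, z = 160 mm there, free on both sides
- bin_corner (a point): discharge corner of the bin: middle of the foot of the low end wall, on the bin floor, with axes as bin_stand but tilting with the bin (level: x = 40, y = 0, z = 52 mm in bin_stand). The end wall is 90 mm long inside and 36 mm high; the bin is 280 mm long inside (y = 0 to 280 here), walls 60 mm high; the +x wall is straight (inner face x = 45 mm here), the other runs aslant from x = -45 at y = 0 to x = -120 mm at y = 200, so that the floor narrows to this corner
- nut1: corroded hexagonal M24 track nut, 36 mm across flats, 22 mm high, 115 g, lying flat on the bin floor; origin at the centre of its underside. Nuts slide on the bin floor at about 17 to 29 degrees of tilt
- nut2: another track nut like nut1
- nut3: another track nut like nut1
- nut4: another track nut like nut1
- ferrule: green polymer flanged insulating ferrule standing upright, 42 mm high, 38 mm across on a 54 mm flange, 28 mm bore; bystander, not to be moved
- gauge_holder: bronze feeler-gauge holder lying flat, 112 x 21 x 18 mm, one leaf 60 mm out at its +x end; bystander, not to be moved
- socket: matte black impact socket standing upright, 51 mm across, 58 mm high; bystander, not to be moved
- fishbolt: rusty fishplate bolt lying down with a nut on it, about 140 mm long along its x, 42 mm thick; origin on the bench under it; bystander, not to be moved
- hammer: hammer with wooden handle lying along its x, 280 mm long, head at +x; bystander, not to be moved
- wire_brush: wire brush with wooden handle lying along its x, 220 mm long; bystander, not to be moved
- oil_can: closed grey can of penetrating oil standing upright, 72 mm across, 150 mm high; bystander, not to be moved
Things that resemble listed ones, but are neither listed nor needed, are in the scene too. What is shaped like the lamp but turquoise is not meant.

How it is judged:
By the outcome, as a careful person would: the job done as asked, in the order asked, and still so for the second after the job is handed in, while the arm keeps its last pose, push and grip.
It also fails if it takes over 54 s, if anything falls off the work surface, if the arm or the gripper's body presses on something with over 40 N, if the wrist force passes 120 N, or if a joint passes its speed limit or range.

## Robot

A 6-joint arm with a two-finger parallel gripper is mounted at the origin on the work surface. World frame = base frame: x ahead of the robot, y to its left, z up, the work surface at z = 0. Lengths are in m, angles in rad, forces in N, time in s.
With the tool pointing down it reaches from about 0.25 to 0.775 m from the base axis. Payload 8.9 kg.
Tool frame: the origin (TCP) lies midway between the tips of the shut fingers; the grasp point (between the pads) lies 19 mm behind it; z points along the fingers, x is the direction in which the jaws open and shut, and the axes are right-handed (so a half turn about z gives the same grasp; the last joint's range is limited). The gripper opens to 85 mm and grips with 20 to 120 N. Pads are 22 mm wide; open, the fingers measure 114 mm over their backs; the gripper's body (76 mm by 85 mm) begins 54 mm behind the grasp point. The pads swing forward as they close: fully open they stand 13 mm farther back than shut.
Start: joints at [1.1, 0.291, -0.153, 1.127, 0, 1.431], TCP at [0.171, 0.496, 0.231] pointing down, gripper open.
Joint ranges: [-2.52, 2.52], [-0.91, 1.74], [-1.3, 1.37], [-1.96, 2.02], [-1.52, 1.47], [-3.14, 3.14]. Speed limits (rad/s): [2.22, 2.22, 2.79, 3.14, 3.14, 3.14].

## Interface

Orientations are given as a 3x3 rotation matrix whose columns are the frame's x, y, z axes.
In Python, from plant import env, imaging gives the robot as it stands.
- The arm moves only by the shell command python3 -m pendant 'ROWS'. ROWS is JSON, a list of rows, each a list of 7 numbers: the shift along the tool's x, y, z in cm, then the turn, a rotation vector about the tool's x, y, z in degrees, then the opening, from 0 (shut) to 1 (fully open). A call has exactly 10 rows; each row is the pose to reach, as a shift and turn from the pose commanded when the call began, along the tool's axes at that moment; what a row does not reach only later rows make up. A row lasts 1/8 s, in which the tool goes at most 62.5 mm and 10.7 degrees, less where a joint would pass 70% of its speed; a pose out of reach is approached as far as the arm can. A call with a gripper value outside its range is refused whole. The fingers move at their own pace and stop on an object; the grip force is fixed at half the most. Time passes only in rows, so rows that repeat a pose let the fingers close, or fill a call up. It gives the time, the measured TCP pose, the force and the opening at its end, in the units of the state.
- env.get_state(): the state, without advancing time (a new reading comes with each control period).
- imaging.grab_frame(name): name is "scene" or "side" or "wrist"; returns the picture (384x512x3 uint8, blue, green, red); there is no depth.
- imaging.get_calibration(name): a dict with "fx", "fy", "cx", "cy" (pixels), "cam_to_world" (4x4, takes a point from camera to world coordinates). Camera axes: x right, y down, z forward; pixel columns grow to the right and rows downward; lengths in m; the calibration is good to about 2 mm. A picture is of the moment at which its call begins: read the wrist's pose just before it. get_calibration takes no time and is no camera call; for the wrist camera it gives the pose at the moment of the call.
- env.hand_in(): hands the job in, once; it reports no verdict.
The state is a dict: "time_s": time; "joint_pos": joint angles; "joint_velocities": joint speeds; "effort": joint torques, N m; "tcp_pos": TCP position; "tcp_rot": TCP orientation; "ft_force": force on the tool from outside, world axes, zero at the start; "moment": the same for the moment, N m; "gripper_width": opening from 0.0 (shut) to 1.0 (fully open).
Only numpy, scipy, OpenCV 4.12 (cv2) and the standard library are available. Lean on these libraries where they do the work, as an engineer would, in place of code of your own. Each camera call takes 0.05 s, during which the arm holds its last target. There are 200 camera calls.

## Working session

There is one attempt and no reset: what is moved stays moved. The work goes in short steps, Python scripts to look and compute and a shell command to move; the robot and the scene stay as the last step left them, time stands still between calls to the robot, and variables do not carry over. Pictures are saved under pics/ and viewed, about 8 in all and at most 12, crops included, and the job is handed in when it is done.

```bash
ls; mkdir -p pics
python3 - <<'E'
from plant import env, imaging
import cv2,numpy as np
s=env.get_state(); print(s['time_s'],s['tcp_pos'],np.round(s['tcp_rot'],3))
for n in ['scene','side']:
    c=imaging.get_calibration(n); print(n,c)
    cv2.imwrite(f'pics/{n}0.png',imaging.grab_frame(n))
E
```

```text
pics
0.0 [0.17083292 0.49595985 0.23073224] [[ 0.326  0.945 -0.001]
 [ 0.945 -0.326 -0.001]
 [-0.001 -0.    -1.   ]]
scene {'fx': 376.3107955873748, 'fy': 376.3107955873748, 'cx': 262.92265495996924, 'cy': 191.80025025167618, 'cam_to_world': array([[ 0.30414293,  0.700699  , -0.64538205,  1.57197858],
       [ 0.95251688, -0.21341171,  0.21717973, -0.34097901],
       [ 0.01444553, -0.68079097, -0.73233529,  1.25006656],
       [ 0.        ,  0.        ,  0.        ,  1.        ]])}
side {'fx': 414.3707120208393, 'fy': 414.3707120208393, 'cx': 262.9515095249248, 'cy': 191.25772292748877, 'cam_to_world': array([[-0.95905461, -0.21534625,  0.18395717,  0.31174687],
       [-0.28315829,  0.71536334, -0.63880879,  0.88240414],
       [ 0.00596887, -0.66474151, -0.74704959,  1.1481662 ],
       [ 0.        ,  0.        ,  0.        ,  1.        ]])}
```

Run:
```python
import cv2
for n in ['scene','side']:
    i=cv2.imread(f'pics/{n}0.png'); cv2.imwrite(f'pics/{n}0b.png',cv2.resize(i,(800,600),interpolation=cv2.INTER_CUBIC))
```

```text
(no output)
```

View pics/scene0b.png

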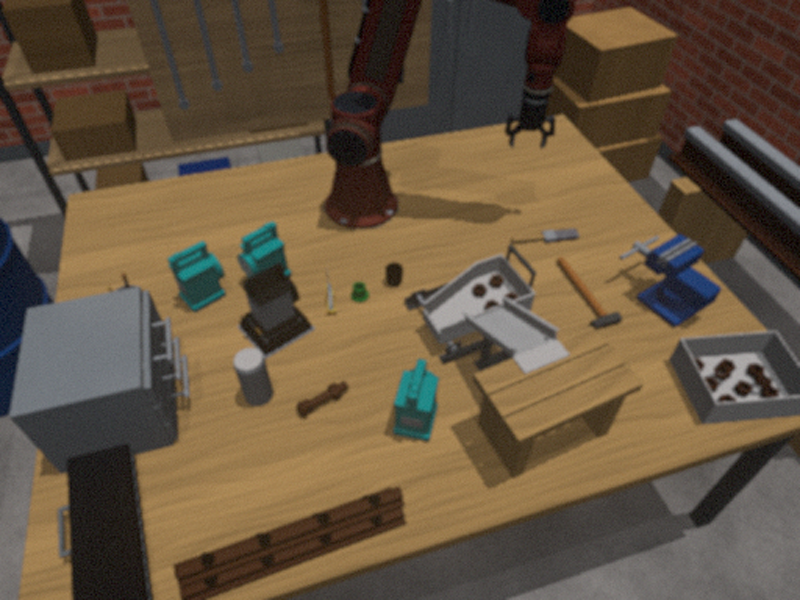

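View pics/side0b.png

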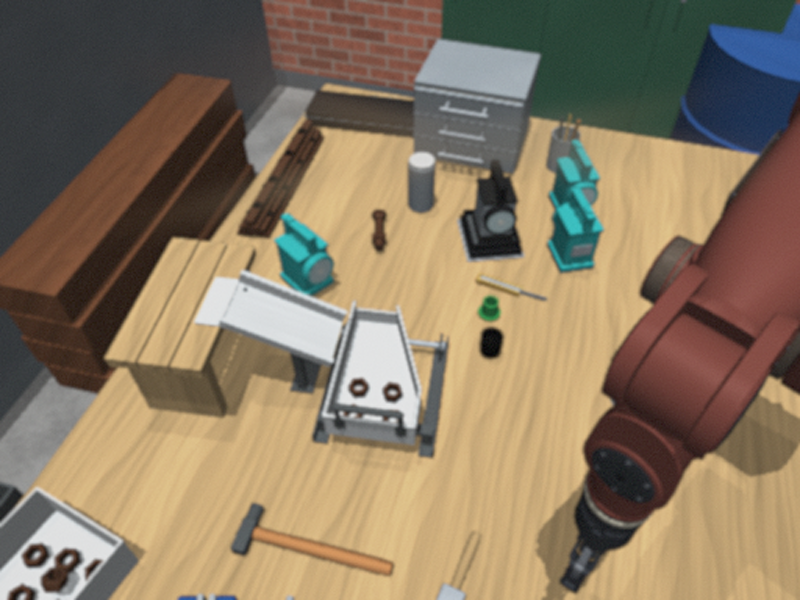

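Scene view: the grey lamp is on the black stand at about (273,305), the bin at (480,295) with its rear handle at (520,260), and turquoise decoys around them. Side view: lamp at (497,205), lens towards the camera, and bin at (375,380) with its narrow end pointing away. I'll zoom in on both.

```bash
cat > h.py <<'E'
import numpy as np,cv2
from plant import env, imaging
def ray(n,u,v,c=None):
    c=c or imaging.get_calibration(n); T=c['cam_to_world']
    d=T[:3,:3]@np.array([(u-c['cx'])/c['fx'],(v-c['cy'])/c['fy'],1]); return T[:3,3],d/np.linalg.norm(d)
def onz(n,u,v,z,c=None):
    o,d=ray(n,u,v,c); return o+d*(z-o[2])/d[2]
def tri(a,b):
    (o1,d1),(o2,d2)=a,b
    k=np.linalg.lstsq(np.c_[d1,-d2],o2-o1,rcond=None)[0]
    p,q=o1+k[0]*d1,o2+k[1]*d2; return (p+q)/2,np.linalg.norm(p-q)
E
python3 - <<'E'
import cv2,numpy as np
def crop(n,x,y,w,h):
    i=cv2.imread(f'pics/{n}0.png')[y:y+h,x:x+w]; i=cv2.resize(i,(400,300),interpolation=cv2.INTER_CUBIC)
    i=np.clip(i.astype(float)*1.3+15,0,255).astype(np.uint8)
    for k in range(0,w,20): cv2.putText(i,str(x+k),(int(k*400/w),8),0,.3,(0,0,255)); cv2.line(i,(int(k*400/w),10),(int(k*400/w),14),(0,0,255))
    for k in range(0,h,20): cv2.putText(i,str(y+k),(0,int(k*300/h)+4),0,.3,(0,0,255))
    return i
a=np.hstack([crop('scene',140,140,80,90),crop('side',280,90,80,90)])
b=np.hstack([crop('scene',250,140,120,100),crop('side',190,180,120,120)])
cv2.imwrite('pics/z1.png',np.vstack([a,b]))
E
```

```text
(no output)
```

View pics/z1.png

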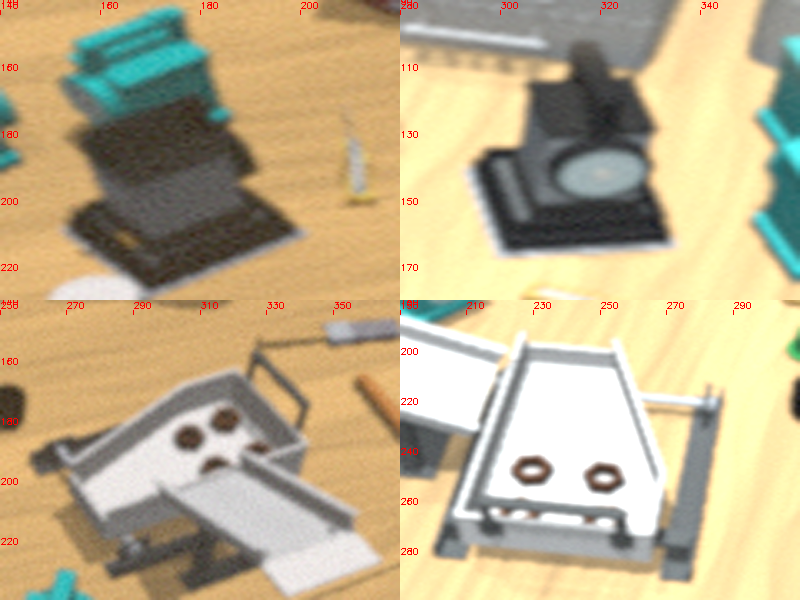

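Run:
```python
from h import *
np.set_printoptions(precision=4,suppress=True)
P,e=tri(ray('scene',342.1,176),ray('side',215.5,261.2)); M,e2=tri(ray('scene',326.5,156.7),ray('side',258.4,264))
print('bar +x',P,e,'-x',M,e2,np.linalg.norm(P-M))
for u,v in[(215.5,261.2),(258.4,264)]: print('side z.167',onz('side',u,v,.165))
for u,v in[(342.1,176),(326.5,156.7)]: print('scene z.16',onz('scene',u,v,.162))
for u,v in[(226.9,198),(255.1,198)]: print('lowend side',onz('side',u,v,.088))
for n,l in dict(side=[(301,166),(334,163),(293.6,139.5)],scene=[(153.4,209.6),(170,227),(201.4,210.5)]).items():
  for u,v in l: print('stand',n,onz(n,u,v,.003))
# lens centre
print('lens side z.115',onz('side',320,141.5,.115),'handle back', onz('side',317,104,.21))
```

```text
bar +x [0.6123 0.3241 0.1534] 0.00865773363244082 -x [0.4932 0.3052 0.1642] 0.009247173205789131 0.12111975104944125
side z.167 [0.6061 0.3272 0.165 ]
side z.167 [0.4901 0.3018 0.165 ]
scene z.16 [0.6235 0.3214 0.162 ]
scene z.16 [0.4954 0.3089 0.162 ]
lowend side [0.6807 0.0401 0.088 ]
lowend side [0.5896 0.0127 0.088 ]
stand side [ 0.4886 -0.2667  0.003 ]
stand side [ 0.3676 -0.3207  0.003 ]
stand side [ 0.5532 -0.4104  0.003 ]
stand scene [ 0.4352 -0.4548  0.003 ]
stand scene [ 0.5505 -0.4002  0.003 ]
stand scene [ 0.5006 -0.2585  0.003 ]
lens side z.115 [ 0.4323 -0.3016  0.115 ] handle back [ 0.473  -0.3963  0.21  ]
```

```bash
python3 -m pendant '[[-2,4.8,-4,0,0,0,1],[-4,9.6,-8,0,0,0,1],[-6,14.4,-12,0,0,0,1],[-8,19.2,-16,0,0,0,1],[-10,24,-17,0,0,0,1],[-12,29,-17,0,0,0,1],[-14,34,-17,0,0,0,1],[-16,38,-17,0,0,0,1],[-16,38,-17,0,0,0,1],[-16,38,-17,0,0,0,1]]'
python3 - <<'E'
from h import *
for n,u,v in [('decoy',197,186),('decoyL',180,172),('fishbolt',242,156),('fishbolt',242,140),('can',269,132)]: print(n,onz('side',u,v,0.01))
for n,u,v in [('decoy',253,280),('decoy',278,281),('fishbolt',195,263),('fishbolt',220,248)]: print(n,onz('scene',u,v,0.0))
c=imaging.get_calibration('wrist');print(np.round(c['cam_to_world'],3),c['fx'])
cv2.imwrite('pics/w1.png',cv2.resize(imaging.grab_frame('wrist'),(768,576)))
E
```

```text
time_s: 1.35
tcp_pos: [0.4779, 0.2214, 0.401]
tcp_rot: [[0.326, 0.945, -0.001], [0.945, -0.326, 0.0], [-0.0, -0.001, -1.0]]
ft_force: [0.2, -0.3, -0.6]
gripper_width: 0.996
decoy [ 0.83396965 -0.04531284  0.01      ]
decoyL [ 0.92411285 -0.09395756  0.01      ]
fishbolt [ 0.72492673 -0.24681512  0.01      ]
fishbolt [ 0.75510053 -0.33765978  0.01      ]
can [ 0.66224746 -0.41873257  0.01      ]
decoy [ 0.88665851 -0.14197808  0.        ]
decoy [ 0.91819715 -0.0543915   0.        ]
fishbolt [ 0.75036868 -0.33392279  0.        ]
fishbolt [ 0.71118887 -0.22629899  0.        ]
[[ 0.325  0.9    0.291  0.405]
 [ 0.946 -0.309 -0.1    0.246]
 [-0.001  0.308 -0.952  0.545]
 [ 0.     0.     0.     1.   ]] 337.2464991939063
```

View pics/w1.png

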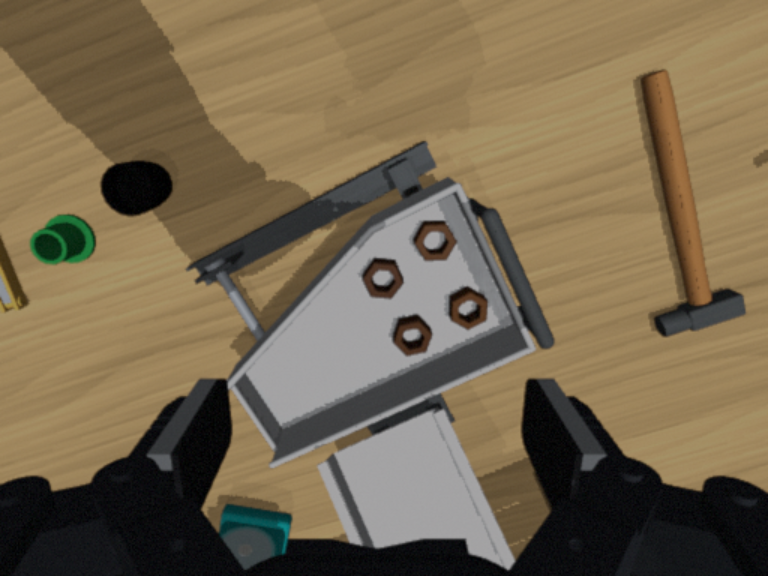

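Wrist view (768 px scale): bar from (487,214) to (543,343), floor corners at the low end about (250,373) and (282,430), +x wall foot running to (513,323). All four nuts are towards the rear.

Run:
```python
from h import *
np.set_printoptions(precision=4,suppress=True)
f=lambda u,v,z: onz('wrist',u/1.5,v/1.5,z)[:2]
def a(p): return np.degrees(np.arctan2(p[1],p[0]))
b0,b1=f(490,214,.160),f(544,341,.160); print('bar',b0,b1,np.linalg.norm(b1-b0),a(b1-b0),(b0+b1)/2)
l0,l1=f(250,373,.052),f(282,430,.052); r=f(513,323,.052)
print('low',l0,l1,np.linalg.norm(l1-l0),a(l1-l0),(l0+l1)/2,'wall',np.linalg.norm(r-l1),a(r-l1)-90)
# shaft and wall top
w0,w1=f(275,462,.088),f(535,348,.112);print('walltop',a(w1-w0)-90)
s0,s1=f(203,272,.003),f(430,150,.003)
th=np.radians(a(r-l1)-90); R=np.array([[np.cos(th),-np.sin(th)],[np.sin(th),np.cos(th)]])
for n,p,q in[('bar',(b0+b1)/2,[0,.29]),('low',(l0+l1)/2,[.04,0]),('r',r,[.085,.28])]: print(n,'origin',p-R@q)
```

```text
bar [0.497  0.3064] [0.6143 0.3214] 0.11818191449387908 7.302391647879555 [0.5557 0.3139]
low [0.607  0.0318] [0.6848 0.0375] 0.07804951792761582 4.230924500960275 [0.6459 0.0347] wall 0.28205150109907473 8.63821848265843
walltop 10.538919391887134
bar origin [0.5992 0.0272]
low origin [0.6064 0.0286]
r origin [0.6005 0.0268]
```

```bash
python3 -m pendant '[[-5.9,1.8,0.5,0,0,5,1],[-11.8,3.6,1,0,0,10,1],[-17.7,5.4,1.5,0,0,15,1],[-23.6,7.2,2,0,0,20,1],[-29.5,9,2.5,0,0,25,1],[-35.4,10.8,3,0,0,30,1],[-41.3,12.6,3.5,0,0,35,1],[-47.2,14.4,4,0,0,40,1],[-53.1,16.4,5,0,0,45,1],[-55.4,17.4,5,0,0,47,1]]'
python3 - <<'E'
from h import *
s=env.get_state();print(s['joint_pos'])
c=imaging.get_calibration('wrist');np.save('c2.npy',c['cam_to_world'])
i=imaging.grab_frame('wrist');cv2.imwrite('pics/w2raw.png',i)
i=np.clip(cv2.resize(i,(768,576)).astype(float)*1.6+10,0,255);cv2.imwrite('pics/w2.png',i)
E
```

```text
time_s: 2.65
tcp_pos: [0.4619, -0.3608, 0.3502]
tcp_rot: [[0.915, 0.404, -0.001], [0.404, -0.915, 0.001], [-0.001, -0.001, -1.0]]
ft_force: [0.2, 1.1, -0.4]
gripper_width: 1.0
[-7.87648339e-01  3.87952231e-01  2.94924517e-01  1.47913435e+00
 -2.02475135e-04  3.67201571e-01][ WARN:0@0.516] global loadsave.cpp:1063 imwrite_ Unsupported depth image for selected encoder is fallbacked to CV_8U.
```

View pics/w2.png

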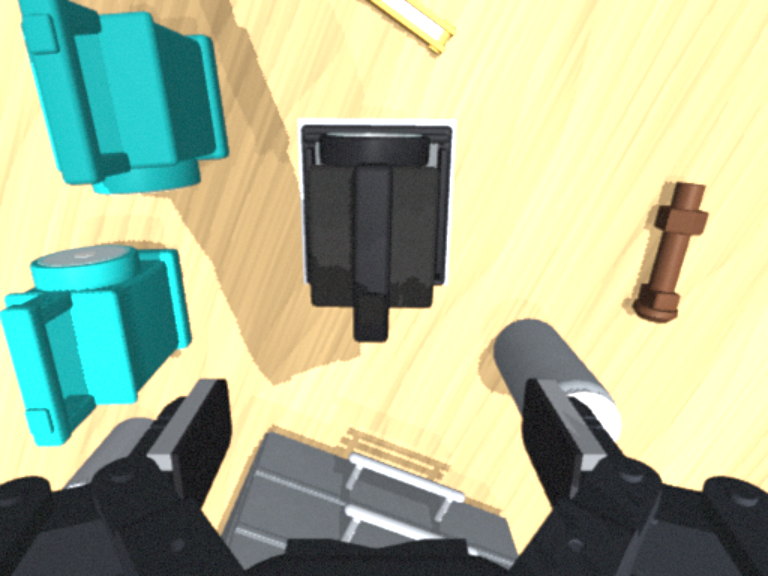

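Wrist view: handle bar runs from (373,165) to (371,340), almost exactly along the image vertical, lens at the top. The can and decoys are well clear of the fingers.

Run:
```python
from h import *
np.set_printoptions(precision=4,suppress=True)
s=env.get_state();t=np.array(s['tcp_pos']);R=np.array(s['tcp_rot'])
f=lambda u,v,z: onz('wrist',u/1.5,v/1.5,z)
p,q=f(374,165,.21),f(371,341,.205); m=(p+q)/2; m[2]=.202
print(p,q,np.linalg.norm(p-q),m,'tool shift cm',100*R.T@(m-t),'angle',R.T@(p-q))
c=[f(*x,.003) for x in[(300,120),(456,120),(450,285),(303,283)]]
c2=[f(*x,.045) for x in[(303,128),(451,128),(445,285)]]
print(np.array(c),np.linalg.norm(c[0]-c[1]),'standcorner in tool',[100*R.T@(x-t) for x in c], [100*R.T@(x-t) for x in c2])
```

```text
[ 0.4399 -0.3135  0.21  ] [ 0.4814 -0.4127  0.205 ] 0.1076097565713039 [ 0.4607 -0.3631  0.202 ] tool shift cm [-0.1428 -0.0006 14.8003] angle [ 0.0019 -0.1075 -0.005 ]
[[ 0.367  -0.3201  0.003 ]
 [ 0.4987 -0.262   0.003 ]
 [ 0.5649 -0.4078  0.003 ]
 [ 0.4269 -0.4665  0.003 ]] 0.14394929797659659 standcorner in tool [array([-6.9679, -7.6986, 34.7095]), array([ 7.427 , -7.7212, 34.6947]), array([ 7.6209,  8.2922, 34.6899]), array([-7.3702,  8.1081, 34.7055])] [array([-6.1403, -7.0567, 30.5085]), array([ 6.4058, -7.0767, 30.4955]), array([ 6.508 ,  6.9214, 30.4915])]
```

```bash
python3 -m pendant '[[-0.15,0,5,0,0,0,1],[-0.15,0,10,0,0,0,1],[-0.15,0,14,0,0,0,1],[-0.15,0,16,0,0,0,1],[-0.15,0,16.9,0,0,0,0.6],[-0.15,0,16.9,0,0,0,0],[-0.15,0,16.9,0,0,0,0],[-0.15,0,16.9,0,0,0,0],[-0.15,0,16.9,0,0,0,0],[-0.15,0,16.9,0,0,0,0]]'
```

```text
time_s: 3.95
tcp_pos: [0.461, -0.3606, 0.1835]
tcp_rot: [[0.914, 0.406, 0.001], [0.406, -0.914, -0.002], [0.0, 0.002, -1.0]]
ft_force: [-2.7, -2.1, 5.7]
gripper_width: 0.244
```

```bash
python3 -m pendant '[[-0.15,0,-0.3,0,0,0,0],[-0.15,0,-1,0,0,0,0],[-0.15,0,-2,0,0,0,0],[-0.15,0,-3.2,0,0,0,0],[-0.15,0,-4.5,0,0,0,0],[-0.15,0,-6,0,0,0,0],[-0.15,0,-7.5,0,0,0,0],[-0.15,0,-8.5,0,0,0,0],[-0.15,0,-9,0,0,0,0],[-0.15,0,-9,0,0,0,0]]'
python3 - <<'E'
from h import *
s=env.get_state();t=np.array(s['tcp_pos']);R=np.array(s['tcp_rot'])
print(s['ft_force'],s['moment'])
print(100*R.T@(np.array([.664,-.123,t[2]])-t))
x=R[:,0];print(np.degrees(np.arctan2(x[1],x[0])))
E
```

```text
time_s: 5.2
tcp_pos: [0.4595, -0.3604, 0.2724]
tcp_rot: [[0.914, 0.407, 0.0], [0.407, -0.914, -0.0], [0.0, 0.0, -1.0]]
ft_force: [0.4, -0.1, -7.2]
gripper_width: 0.248
[ 0.35367612 -0.11093917 -7.22253922] [-0.04594738 -0.03288716 -0.01656838]
[ 2.83354530e+01 -1.33786276e+01 -8.11956835e-04]
23.990044443734377
```

```bash
python3 -m pendant '[[2,-1,0,0,0,1,0],[5,-2.4,0,0,0,3,0],[9,-4.3,0,0,0,5,0],[13,-6.2,0,0,0,7,0],[17,-8.1,0,0,0,9,0],[21,-10,0,0,0,11,0],[25,-11.8,0,0,0,13.5,0],[27.3,-12.9,0,0,0,15,0],[28.3,-13.4,0,0,0,15.5,0],[28.3,-13.4,0,0,0,15.5,0]]'
python3 - <<'E'
from h import *
s=env.get_state();print(s['joint_pos'])
for n in['side','wrist']: cv2.imwrite(f'pics/{n}3.png',imaging.grab_frame(n))
a=cv2.resize(cv2.imread('pics/side3.png')[80:300,150:350],(400,440),interpolation=cv2.INTER_CUBIC)
b=cv2.resize(cv2.imread('pics/wrist3.png'),(400,300)); b=cv2.copyMakeBorder(b,0,140,0,0,0)
cv2.imwrite('pics/p3.png',np.hstack([a,b]))
E
```

```text
time_s: 6.45
tcp_pos: [0.6633, -0.1227, 0.2716]
tcp_rot: [[0.989, 0.149, -0.001], [0.149, -0.989, 0.0], [-0.001, -0.0, -1.0]]
ft_force: [0.9, -1.4, -7.7]
gripper_width: 0.246
[-2.91141066e-01  5.84263522e-01  4.09604428e-01  1.39726197e+00
 -2.18566903e-04  1.13054585e+00]
```

View pics/p3.png

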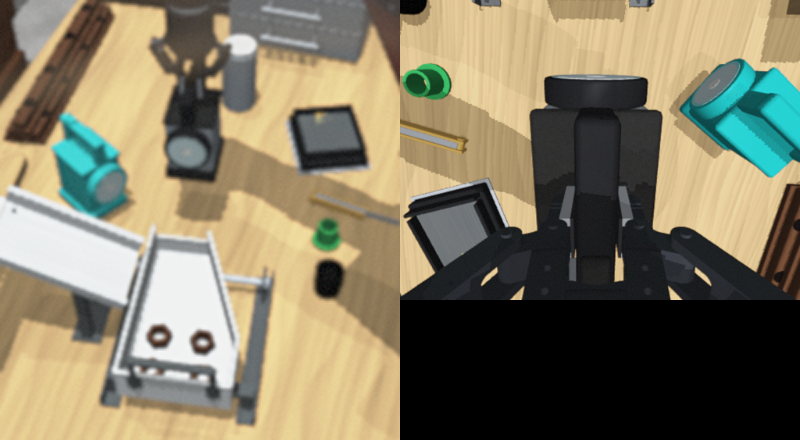

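Lamp is held upright, lens towards the bin's low end, and the area beneath is free. Lowering it.

```bash
python3 -m pendant '[[0,0,2,0,0,0,0],[0,0,4.5,0,0,0,0],[0,0,7,0,0,0,0],[0,0,9,0,0,0,0],[0,0,10.2,0,0,0,0],[0,0,10.8,0,0,0,0],[0,0,11.2,0,0,0,0],[0,0,11.4,0,0,0,0],[0,0,11.5,0,0,0,0],[0,0,11.5,0,0,0,0]]'
```

```text
time_s: 7.8
tcp_pos: [0.6637, -0.1229, 0.1575]
tcp_rot: [[0.989, 0.148, 0.0], [0.148, -0.989, -0.0], [0.0, 0.0, -1.0]]
ft_force: [0.1, 0.2, -7.4]
gripper_width: 0.248
```

```bash
python3 -m pendant '[[0,0,0.1,0,0,0,0],[0,0,0.2,0,0,0,0],[0,0,0.25,0,0,0,0],[0,0,0.3,0,0,0,0],[0,0,0.35,0,0,0,0],[0,0,0.4,0,0,0,0],[0,0,0.4,0,0,0,0],[0,0,0.4,0,0,0,0],[0,0,0.4,0,0,0,0],[0,0,0.4,0,0,0,0]]'
```

```text
time_s: 9.05
tcp_pos: [0.6636, -0.1229, 0.1536]
tcp_rot: [[0.989, 0.148, 0.0], [0.148, -0.989, -0.0], [0.0, 0.0, -1.0]]
ft_force: [-1.6, 1.1, -1.6]
gripper_width: 0.243
```

```bash
python3 -m pendant '[[0,0,0.05,0,0,0,0],[0,0,0.05,0,0,0,0.3],[0,0,0.05,0,0,0,0.4],[0,0,0.05,0,0,0,0.6],[0,0,0.05,0,0,0,0.8],[0,0,0,0,0,0,1],[0,0,0,0,0,0,1],[0,0,-2,0,0,0,1],[0,0,-6,0,0,0,1],[0,0,-11,0,0,0,1]]'
python3 - <<'E'
from h import *
s=env.get_state();t=np.array(s['tcp_pos']);R=np.array(s['tcp_rot'])
print(100*R.T@(np.array([.5557,.3139,.36])-t))
E
```

```text
time_s: 10.3
tcp_pos: [0.6629, -0.1227, 0.2637]
tcp_rot: [[0.989, 0.148, -0.002], [0.148, -0.989, 0.001], [-0.002, -0.001, -1.0]]
ft_force: [1.0, 0.1, 0.9]
gripper_width: 1.0
[ -4.17796769 -44.77458558  -9.59031072]
```

```bash
python3 -m pendant '[[-0.3,-3,-4,0,0,-8,1],[-0.8,-8,-8,0,0,-18,1],[-1.3,-14,-9.6,0,0,-28,1],[-1.8,-20,-9.6,0,0,-38,1],[-2.4,-26,-9.6,0,0,-48,1],[-3,-32,-9.6,0,0,-58,1],[-3.6,-38,-9.6,0,0,-68,1],[-4.2,-43,-9.6,0,0,-78,1],[-4.2,-44.8,-9.6,0,0,-88,1],[-4.2,-44.8,-9.6,0,0,-90,1]]'
python3 - <<'E'
from h import *
s=env.get_state();print(s['joint_pos'])
i=imaging.grab_frame('wrist')
for n in['side','scene']: cv2.imwrite(f'pics/{n}4.png',imaging.grab_frame(n))
w=cv2.resize(i,(512,384));a=cv2.imread('pics/side4.png')[100:192,170:320];b=cv2.imread('pics/scene4.png')[180:272,220:370]
a=cv2.resize(a,(288,192),interpolation=cv2.INTER_CUBIC);b=cv2.resize(b,(288,192),interpolation=cv2.INTER_CUBIC)
cv2.imwrite('pics/p4.png',np.hstack([w,np.vstack([a,b])]))
E
```

```text
time_s: 11.55
tcp_pos: [0.5554, 0.3153, 0.3591]
tcp_rot: [[-0.151, 0.989, -0.0], [0.989, 0.151, -0.0], [0.0, -0.0, -1.0]]
ft_force: [0.1, 0.4, -0.3]
gripper_width: 1.0
[4.01880514e-01 5.10561653e-01 5.10599890e-01 1.57093172e+00
 4.04305199e-05 2.50526444e-01]
```

View pics/p4.png

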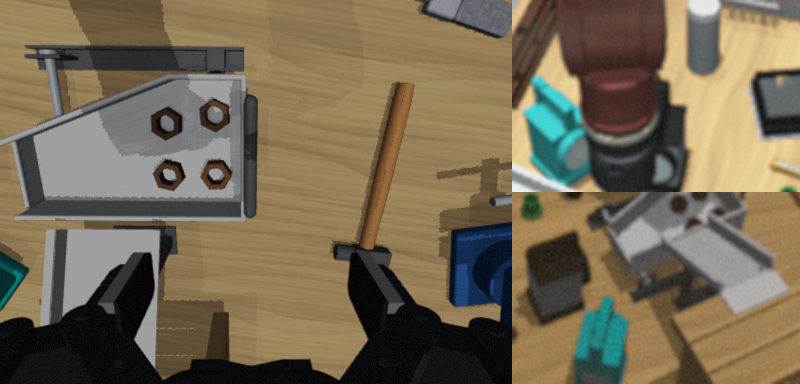

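Run:
```python
from h import *
np.set_printoptions(precision=4,suppress=True)
s=env.get_state();t=np.array(s['tcp_pos']);R=np.array(s['tcp_rot'])
f=lambda u,v,z: onz('wrist',u,v,z)
p,q=f(251,217,.16),f(251,95,.16);m=(p+q)/2
print(p,q,np.linalg.norm(p-q),m,'shift',100*R.T@(m-t))
# lamp from scene raw: top crop -> scene px; handle top grey/black mask check
l=[f(24,140,.088),f(20,213,.088),f(243,217,.112)];print(np.array(l))
th=np.radians(8.6);B=np.array([[np.cos(th),-np.sin(th)],[np.sin(th),np.cos(th)]])
print('origin from bar',m[:2]-B@[0,.29])
```

```text
[0.6208 0.3214 0.16  ] [0.493  0.3025 0.16  ] 0.1291598603020232 [0.5569 0.3119 0.16  ] shift [-0.1196  0.0565 19.9317]
[[0.5898 0.0333 0.088 ]
 [0.6895 0.0223 0.088 ]
 [0.6421 0.3144 0.112 ]]
origin from bar [0.6003 0.0252]
```

```bash
python3 -m pendant '[[-0.1,0,5,0,0,0,1],[-0.1,0,10,0,0,0,1],[-0.1,0,15,0,0,0,1],[-0.1,0,18.5,0,0,0,1],[-0.1,0,20.8,0,0,0,1],[-0.1,0,21.7,0,0,0,0.7],[-0.1,0,21.7,0,0,0,0.3],[-0.1,0,21.7,0,0,0,0],[-0.1,0,21.7,0,0,0,0],[-0.1,0,21.7,0,0,0,0]]'
```

```text
time_s: 12.95
tcp_pos: [0.5565, 0.3147, 0.1437]
tcp_rot: [[-0.148, 0.989, 0.002], [0.989, 0.148, 0.003], [0.003, 0.002, -1.0]]
ft_force: [-0.7, 5.4, 3.8]
gripper_width: 0.142
```

```bash
python3 -m pendant '[[-0.2,0,-0.45,0,1,0,0],[-0.4,0,-0.9,0,2,0,0],[-0.82,0,-1.79,0,4,0,0],[-1.28,0,-2.66,0,6,0,0],[-1.77,0,-3.51,0,8,0,0],[-2.28,0,-4.35,0,10,0,0],[-2.83,0,-5.17,0,12,0,0],[-3.4,0,-5.97,0,14,0,0],[-4,0,-6.75,0,16,0,0],[-4.63,0,-7.5,0,18,0,0]]'
python3 - <<'E'
from h import *
np.set_printoptions(precision=4,suppress=True)
s=env.get_state();print(s['joint_pos'],s['moment'])
B0=np.array([[-.148,.989,0],[.989,.148,0],[0,0,-1]])
R=np.array(s['tcp_rot']);t=np.array(s['tcp_pos'])
g=t-.018*R[:,2]
O=np.array([.600,.026]);yb=np.array([-.1495,.9888])
y=(g[:2]-O)@yb;print('y,z grasp',y,g[2],'tilt',np.degrees(np.arctan2(g[2]-.035,y-.03)-np.arctan2(.125,.26)),np.hypot(g[2]-.035,y-.03),np.hypot(.26,.125))
E
```

```text
time_s: 14.2
tcp_pos: [0.563, 0.269, 0.2186]
tcp_rot: [[-0.142, 0.989, -0.045], [0.939, 0.149, 0.31], [0.313, 0.002, -0.95]]
ft_force: [1.2, 8.5, -2.3]
gripper_width: 0.139
[0.1624 0.4516 0.0095 1.1226 0.3185 0.0137] [ 1.3317 -0.0975 -0.1481]
y,z grasp 0.2401349213812107 0.2357388194749257 tilt 18.013139137789 0.2906075684287565 0.28848743473503313
```

```bash
python3 -m pendant '[[-0.4,0,-0.9,0,2,0,0],[-0.82,0,-1.79,0,4,0,0],[-1.28,0,-2.66,0,6,0,0],[-1.77,0,-3.51,0,8,0,0],[-2.28,0,-4.35,0,10,0,0],[-2.83,0,-5.17,0,12,0,0],[-3.4,0,-5.97,0,14,0,0],[-4,0,-6.75,0,16,0,0],[-4.31,0,-7.13,0,17,0,0],[-4.31,0,-7.13,0,17,0,0]]'
python3 - <<'E'
from h import *
np.set_printoptions(precision=4,suppress=True)
s=env.get_state();print(s['joint_pos'],s['moment'])
R=np.array(s['tcp_rot']);t=np.array(s['tcp_pos'])
g=t-.018*R[:,2]
O=np.array([.600,.026]);yb=np.array([-.1495,.9888])
y=(g[:2]-O)@yb;print('y,z grasp',y,g[2],'tilt',np.degrees(np.arctan2(g[2]-.035,y-.03)-np.arctan2(.125,.26)),np.hypot(g[2]-.035,y-.03))
for n in['side','scene']: cv2.imwrite(f'pics/{n}5.png',imaging.grab_frame(n))
w=cv2.resize(imaging.grab_frame('wrist'),(400,300))
a=cv2.resize(cv2.imread('pics/side5.png')[100:300,140:340],(400,400),interpolation=cv2.INTER_CUBIC)
b=cv2.resize(cv2.imread('pics/scene5.png')[140:290,210:410],(400,300),interpolation=cv2.INTER_CUBIC)
a=cv2.copyMakeBorder(a,0,200,0,0,0)
cv2.imwrite('pics/p5.png',np.hstack([a,np.vstack([b,w])]))
E
```

```text
time_s: 15.45
tcp_pos: [0.5721, 0.2059, 0.2736]
tcp_rot: [[-0.121, 0.989, -0.084], [0.808, 0.147, 0.57], [0.576, 0.001, -0.817]]
ft_force: [-2.3, 6.0, 5.9]
gripper_width: 0.142
[-0.0866  0.4808  0.0843  1.3355  0.5952 -0.2842] [1.0459 0.4707 0.0827]
y,z grasp 0.17163266401303653 0.2882637765383912 tilt 35.107960886281 0.29017641534404176
```

View pics/p5.png

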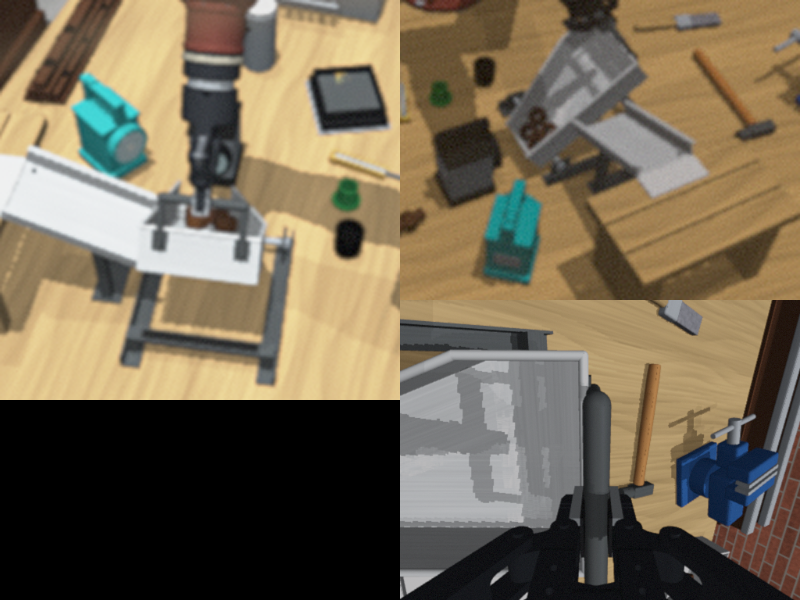

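Bin is tilted about 35° and the nuts have gone to the low end (scene crop about (535,130)). I'll hold for one call and zoom in to count the nuts and check the lamp.

```bash
python3 -m pendant '[[0,0,0,0,0,0,0],[0,0,0,0,0,0,0],[0,0,0,0,0,0,0],[0,0,0,0,0,0,0],[0,0,0,0,0,0,0],[0,0,0,0,0,0,0],[0,0,0,0,0,0,0],[0,0,0,0,0,0,0],[0,0,0,0,0,0,0],[0,0,0,0,0,0,0]]'
python3 - <<'E'
from h import *
f=lambda n:np.mean([imaging.grab_frame(n).astype(float) for _ in range(8)],0)
s,d=f('scene'),f('side')
a=cv2.resize(np.clip(s[165:255,215:315]*1.5,0,255).astype(np.uint8),(500,450),interpolation=cv2.INTER_CUBIC)
b=cv2.resize(np.clip(d[140:230,210:270]*1.5,0,255).astype(np.uint8),(300,450),interpolation=cv2.INTER_CUBIC)
cv2.imwrite('pics/p6.png',np.hstack([a,b]))
E
```

```text
time_s: 16.85
tcp_pos: [0.5721, 0.2061, 0.2734]
tcp_rot: [[-0.122, 0.989, -0.084], [0.809, 0.148, 0.569], [0.575, 0.001, -0.818]]
ft_force: [-2.3, 7.0, 3.6]
gripper_width: 0.14
```

View pics/p6.png

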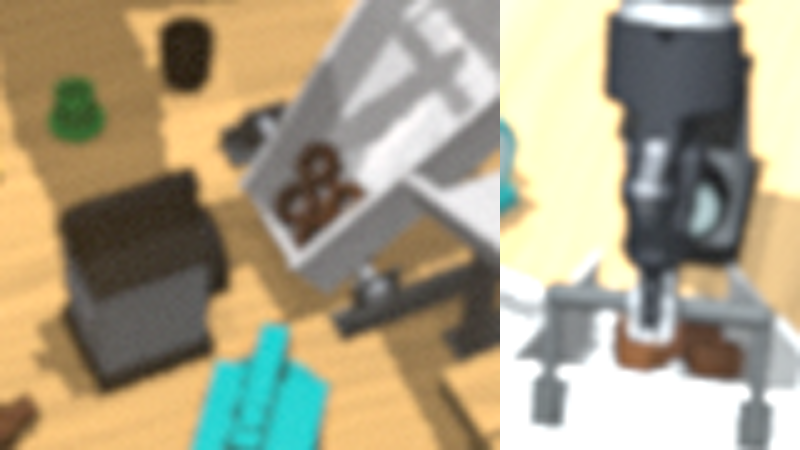

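Run:
```python
from h import *
O=np.array([.600,.026]);y=np.array([-.1495,.9888]);x=np.array([.9888,.1495])
for u,v in[(236,243),(257.4,235)]:
    p=onz('scene',u,v,0)[:2]-O; print('foot corner in bin_stand mm',1000*(p@x),1000*(p@y))
```

```text
foot corner in bin_stand mm 77.69542055127978 -199.23570102185028
foot corner in bin_stand mm 79.25621542044178 -104.454338963078
```

Run:
```python
from plant import env
print(env.hand_in())
```

```text
the job is handed in; nothing more can be done
None
```

The job is done and handed in at about 17.7 s of the 54 s allowed, with the arm still holding the bin tilted.

- **Lamp:** I lifted it straight up off its stand by the handle and lowered it slowly onto the bench. It stands upright with its lens facing the discharge corner, about 85–90 mm from the bin's low end. It was set down at x ≈ 40, y ≈ -156 mm in bin_stand. A later check of two foot corners in the scene camera agreed to within about 1 cm.
- **Bin:** I lifted it by the rear handle along the pivot's arc. From the gripper's position, the tilt works out at 35.1°. The grip radius came out at 290 mm against the 288 mm expected from the sizes given. It held steady through one more call (1.25 s), with about 8 N on the wrist.
- **Nuts:** In the last close-up all four lie together in the discharge corner, though some are partly hidden by the wall. The rest of the visible floor is empty. Nothing touched them.
- **Other items:** The bystanders visible in the last pictures looked undisturbed. I did not measure each of them again.

No check failed. The early estimates of the bin's heading ranged from 4° to 17°; I used about 8.6°, from its long straight wall. A second close look at the handle agreed with that.

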